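Set the pour-over stand to the mug and clamp it

TASK

Get the pour-over stand ready for the green-and-cream mug: stand that mug upright on the stand, centred under the white dripper, with its handle facing the front of the stand. Then gently lower the dripper until its flange rests on the mug's rim, and press the red-ended clamp lever fully down to lock it there. Leave the black mug, the jar and the tin where they are, and let go of everything.

Things in the scene. Friction and masses are not known exactly. Their poses are not given: they have to be found in the camera images.
- cup_place (a point): Centre of the round 98 mm steel drip plate, flush in the top of the brew stand's dark wooden base. The base's flat top is 14 mm above the worktop and reaches 145 mm in front of this point, 75 mm behind, 65 mm to the right, 140 mm to the left. x points to the stand's back, y to its left, so its front is -x (roughly towards the robot). The stand is fixed.
- column_top (a point): Top of the stand's upright square steel column (16 mm; a brass strip on its front), 343 mm above the worktop; the column stands 115 mm to the left (+y) of the cup place. No column on the right.
- dripper (a joint): Height slide of the dripper carriage on the column: metres lowered from its top stop, 0 to 0.120; at 0 the flange's underside is 225 mm above the worktop. It stays where it is left (pushing down takes about 3 N, lifting 12 N) and cannot turn.
- flange (a point): Centre of the underside of the white dripper's round flange (108 mm wide), straight above the cup place; a 28 mm wide spout stub reaches 10 mm lower in the middle. The white cone above widens to 116 mm at 78 mm above this point. 42 mm above this point an arm runs left to the 38 mm collar (40 mm high) on the column. Moves with the dripper; axes as the stand's.
- dripper_handle (a point): Place to push down or grip on the dripper's round wooden handle: on the handle's axis, 85 mm from the dripper's axis and 42 mm above the flange. The handle is level, about 20 mm thick, and runs straight out from 55 to 107 mm off the dripper's axis, to the stand's right and 30 degrees towards its front. Moves with the dripper; axes as the stand's.
- clamp_lever (a joint): Angle of the cam clamp lever (rad): 0 = open, lever rising to the front at 45 degrees; 1.0 = fully down against its stop, 12 degrees below level, clamped. From about 0.4 the cam pinches the column; pressing its end down takes 3 to 10 N, then it meets the stop; the clamp then holds the dripper against some 25 N. It stays where it is left.
- lever_tip (a point): Middle of the red end of the clamp lever, 78 mm from the hinge; the red end is 34 mm long, 20 mm wide, 10 mm thick. The lever stands in front of the collar and swings in the upright plane through the column that points to the stand's front.
- lever_hinge (a point): Hinge of the clamp lever: 28 mm in front (-x) of the column's axis, 42 mm above the flange; its axis is level, along the stand's y. Moves with the dripper.
- mug_center (a point): The green-and-cream mug to be used: on its axis, half-way up. 99 mm high, 84 mm across, open at the top; wall about 6 mm thick at the rim, where it can be pinched. z points up out of the mouth; the handle lies towards -y. At the start it stands upright, handle pointing away from the robot within about 60 degrees.
- mug_rim (a point): Centre of the green-and-cream mug's mouth, in the plane of its rim (49.5 mm above mug_center); same axes.
- mug_handle (a point): Middle of the outer bar of the green-and-cream mug's handle: 68 mm from the mug's axis, 62 mm above its foot. The bar is 14 mm wide (along the mug's x), upright from 35 to 94 mm height, its outer face 78 mm from the mug's axis; about 15 mm of air lie between it and the mug's wall. Axes as mug_center.
- black_center (a point): Bystander: black mug, on its axis half-way up; 94 mm high, 81 mm across, handle reaching to 75 mm from the axis in the direction of -y.
- jar_center (a point): Bystander: clear glass jar with a pale screw cap, 64 mm across, 115 mm high; point on its axis half-way up.
- tin_center (a point): Bystander: plain ribbed food tin, 66 mm across, 86 mm high; point on its axis half-way up.
- machine_left (a point): Left end (seen from the robot) of the front top edge of the black coffee machine, a fixed obstacle 335 mm tall; the machine lies behind and to the right of the straight edge from here to machine_right, about 250 mm deep, and nothing of it stands in front of that edge. Fixed point.
- machine_right (a point): Right end of the coffee machine's front top edge, 206 mm from machine_left. Fixed point.
- microwave_corner (a point): Lower front right corner of the wide microwave that hangs over the range: it fills all beyond this x (further from the robot), left of this y and above this height (418 mm over the worktop), up to the ceiling cabinets. Fixed point.
- cabinet_edge (a point): Lower front edge, at the foremost door knob, of the wall cabinets that hang over the back of the worktop: they fill all beyond this x and above this height (404 mm over the worktop), from the microwave to the right-hand wall. Keep the wrist in front of it. Fixed point.

How it is judged:
By the outcome, as a careful person would: the job done as asked, in the order asked, and still so for the second after the job is handed in, with the robot touching nothing.
It also fails if it takes over 72 s, if anything falls off the work surface, if the arm or the gripper's body presses on something with over 40 N, if the wrist force passes 120 N, or if a joint passes its speed limit or range.

ROBOT

A 6-joint arm with a two-finger parallel gripper is mounted at the origin on a cart in front of the work surface, level with it; the furniture and walls round the work are solid. World frame = base frame: x ahead of the robot, y to its left, z up, the work surface at z = 0. Lengths are in m, angles in rad, forces in N, time in s.
With the tool pointing down it reaches from about 0.425 to 0.925 m from the base axis. Payload 12.5 kg.
Tool frame: the origin (TCP) lies at the very end of the fingers, on their centre line; the grasp point (between the pads) lies 19 mm behind it (ctrl.grip_depth is the distance from the TCP to the grasp point, in m); z points along the fingers, y is the line along which they close (so a half turn about z gives the same grasp; the last joint's range is limited). The gripper opens to 85 mm and grips with 20 to 120 N. Pads are 22 mm wide; open, the fingers measure 114 mm over their backs; the gripper's body (76 mm by 85 mm) begins 54 mm behind the grasp point. The pads swing forward as they close: fully open they stand 13 mm farther back than shut.
Start: joints at [1.185, 0.491, 1.559, -0, 1.092, -0.106], TCP at [0.173, 0.601, 0.211] pointing down, gripper open.
Joint ranges: [-3.1, 3.1], [-0.84, 2.19], [0.05, 2.79], [-1.13, 4.28], [0.06, 2.93], [-2.69, 2.69]. Speed limits (rad/s): [2.22, 2.22, 2.79, 3.14, 3.14, 3.14].

INTERFACE

Orientations are given as a 3x3 rotation matrix whose columns are the frame's x, y, z axes.
In Python, from bench import ctrl gives the robot as it stands. The module is installed in compiled form; this text tells all that it offers.
- The arm moves only by the tool step_arm, never from a script. Its argument "commands" is a list of rows, each a list of 4 numbers: the shift along the tool's x, y, z each as a share of 15 cm, from -1 to 1, then the turn about the tool's z as a share of 90 degrees, from -1 to 1. A call has 1 to 8 rows; each row is the pose to reach, as a shift and turn from the pose commanded when the call began, along the tool's axes at that moment; what a row does not reach only later rows make up. A row lasts 1/10 s, in which the tool goes at most 50 mm and 8.59 degrees, less where a joint would pass 70% of its speed; a pose out of reach is approached as far as the arm can. A call with a number of a shift or a turn outside -1 to 1 is refused whole. A call with a gripper value outside its range is refused whole. "fingers" is the closure, from -1 (fully open) to 1 (shut), set as the call begins (left out, the last holds). The fingers move at their own pace and stop on an object; "force" is the grip in N (left out, the last holds). Time passes only in rows, so rows that repeat a pose let the fingers close. It gives the time, the measured TCP pose, the force, the opening and the grip force at its end, in the units of the state.
- ctrl.get_obs(): the state, without advancing time (a new reading comes with each control period).
- ctrl.get_image(name): name is "scene" or "side" or "wrist"; returns a dict with "image" (420x560x3 uint8, red, green, blue), "z_map" (420x560 float32, m along the optical axis (not along the pixel's ray), 0 where there is no reading), "mtx" (3x3 intrinsics, pixels), "eye" and "rotation" of the camera in the world. Camera axes: x right, y down, z forward; pixel columns grow to the right and rows downward; lengths in m; the calibration is good to about 2 mm. A picture is of the moment at which its call begins.
- ctrl.job_done(): hands the job in; it is judged then, once.
Trained networks look in a picture, given as the dict that the camera call returned (one of the last four; its "shot" number tells which), for a name from the list of things; names that differ only in an ending like _2 or _b are one class to them, and where a whole thing is asked for, a point or a joint stands for the part that bears it (a point fixed in the world has none). Each returns a list of dicts, best first, with "conf" (0 to 1); they miss things now and then, are a little off and sometimes report something else, mostly with a low value. They report only what shows in the picture. A call takes as long as a camera call.
- ctrl.spot_in(picture, query): "centre" ([x, y, z] in m, in world coordinates, good to about 4 mm: the middle of the surface that is visible of it).
- ctrl.tip_of(picture, query): "centre" ([x, y, z] in m, in world coordinates, good to about 4 mm: a listed point, or the origin of a listed thing).
The state is a dict: "t": time; "qpos": joint angles; "dq": joint speeds; "joint_efforts": joint torques, N m; "position": TCP position; "eef_rot": TCP orientation; "force": force on the tool from outside, world axes, zero at the start; "moment": the same for the moment, N m; "gripper_width": finger opening in m; "grip_force": force on a finger pad.
Only numpy, scipy, OpenCV 4.12 (cv2) and the standard library are available. Lean on these libraries where they do the work, as an engineer would, in place of code of your own. Each camera call takes 0.05 s, during which the arm holds its last target. There are 200 camera calls.

## Working session

There is one attempt and no reset: what is moved stays moved. The work goes in short steps, Python scripts to look and compute and a tool call to move; the robot and the scene stay as the last step left them, time stands still between calls to the robot, and variables do not carry over. Pictures are saved under pics/ and viewed, at most 10 in all, crops included, and the job is handed in when it is done.

Besides the shell and the picture viewer there is one more tool, called by a JSON object that holds its "api" and its "payload". step_arm: Moves the arm, as the interface text tells. Shift numbers are shares of 15 cm and turn numbers shares of 90 degrees, none past 1 either way. Its arguments: {"type":"object","properties":{"commands":{"type":"array"},"fingers":{"type":"number"},"force":{"type":"number"}},"required":["commands"]}

```bash
mkdir -p pics; cat > h.py <<'E'
import numpy as np, cv2
from bench import ctrl
np.set_printoptions(precision=4,suppress=True)
def save(p,n): cv2.imwrite('pics/'+n+'.png',cv2.cvtColor(p['image'],cv2.COLOR_RGB2BGR))
def px(p,w):
    c=p['rotation'].T@(np.array(w)-p['eye']); u=p['mtx']@c; return (u[:2]/u[2]).round()
def st():
    o=ctrl.get_obs(); print('t',o['t'],'pos',np.array(o['position']),'F',np.array(o['force']),'w',o['gripper_width'],o['grip_force']); print(np.array(o['eef_rot'])); print('q',np.array(o['qpos'])); return o
E
cat > a.py <<'E'
from h import *
st()
names="cup_place column_top flange dripper_handle lever_tip lever_hinge mug_center mug_rim mug_handle black_center jar_center tin_center machine_left machine_right microwave_corner cabinet_edge".split()
ps={}
for c in ("scene","side"):
    p=ctrl.get_image(c); save(p,c+'0'); print(c,p['eye'],p['rotation'][:,2])
    for n in names:
        r=ctrl.tip_of(p,n)
        print(n,[(np.array(d['centre']),round(d['conf'],2),px(p,d['centre'])) for d in r[:2]])
E
python3 a.py
```

```text
t 0.0 pos [0.1725 0.6005 0.2107] F [ 0.1984 -0.0463 -0.3833] w 0.08531786742807998 0.0
[[-0.9611  0.2762 -0.0004]
 [ 0.2762  0.9611 -0.001 ]
 [ 0.0001 -0.0011 -1.    ]]
q [ 1.1854  0.4915  1.5595 -0.      1.0917 -0.1056]
scene [-0.1081  0.3664  0.9943] [ 0.5232 -0.5528 -0.6485]
cup_place []
column_top [(array([ 0.6014, -0.0612,  0.3452]), 0.81, array([189., 211.]))]
flange []
dripper_handle [(array([ 0.5417, -0.2485,  0.2393]), 0.86, array([261., 217.]))]
lever_tip [(array([ 0.3777, -0.3572,  0.0992]), 0.42, array([329., 259.]))]
lever_hinge []
mug_center [(array([ 0.3834, -0.3488,  0.0499]), 0.71, array([325., 271.]))]
mug_rim [(array([ 0.3781, -0.3551,  0.1013]), 0.64, array([329., 258.])), (array([ 0.5885, -0.1716,  0.1921]), 0.46, array([231., 236.]))]
mug_handle [(array([ 0.4245, -0.4082,  0.0589]), 0.59, array([327., 252.]))]
black_center [(array([ 0.4848, -0.3521,  0.049 ]), 0.7, array([300., 254.]))]
jar_center [(array([ 0.3109, -0.4421,  0.0577]), 0.59, array([363., 263.])), (array([ 0.5869, -0.1702,  0.1952]), 0.59, array([231., 236.]))]
tin_center [(array([ 0.4123, -0.5129
[... 1345 characters left out ...]
rray([210., 193.]))]
black_center [(array([ 0.4895, -0.3492,  0.0472]), 0.74, array([305., 250.]))]
jar_center [(array([ 0.5734, -0.0575,  0.2369]), 0.75, array([216., 192.]))]
tin_center [(array([ 0.4093, -0.5148,  0.0425]), 0.84, array([356., 272.]))]
machine_left [(array([ 0.6202, -0.4192,  0.3331]), 0.68, array([330., 162.])), (array([ 0.4105, -0.5134,  0.0429]), 0.37, array([355., 272.]))]
machine_right [(array([ 0.5173, -0.0516,  0.2929]), 0.68, array([210., 193.])), (array([ 0.6448, -0.2796,  0.4036]), 0.66, array([286., 139.]))]
microwave_corner [(array([0.5982, 0.0126, 0.4165]), 0.71, array([187., 144.]))]
cabinet_edge [(array([ 0.6418, -0.2779,  0.4001]), 0.8, array([285., 140.]))]
```

```bash
python3 -c "
import cv2
a=cv2.imread('pics/scene0.png')[120:330,120:400];b=cv2.imread('pics/side0.png')[110:320,150:400]
a=cv2.resize(a,None,fx=2.85,fy=2.85,interpolation=cv2.INTER_CUBIC);b=cv2.resize(b,None,fx=2.85,fy=2.85,interpolation=cv2.INTER_CUBIC)
cv2.imwrite('pics/sc.png',a);cv2.imwrite('pics/sd.png',b)"
```

```text
(no output)
```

View pics/sc.png

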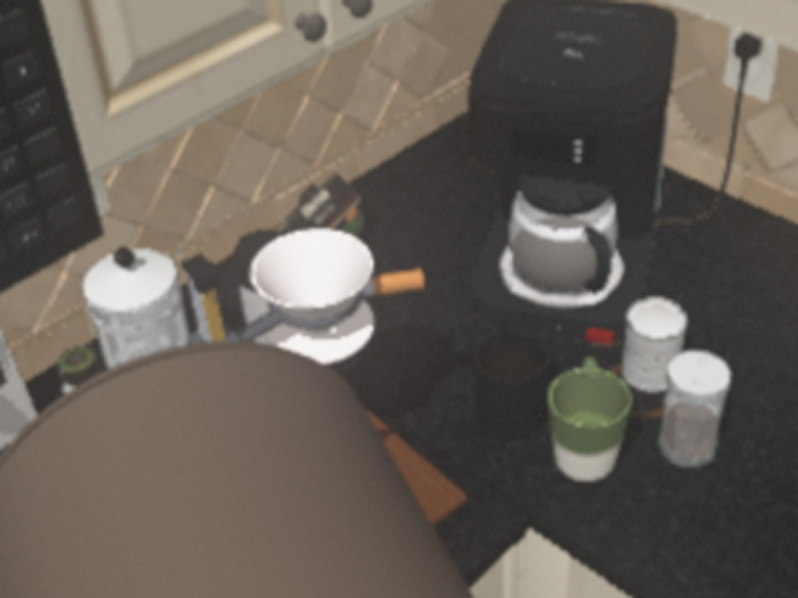

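View pics/sd.png

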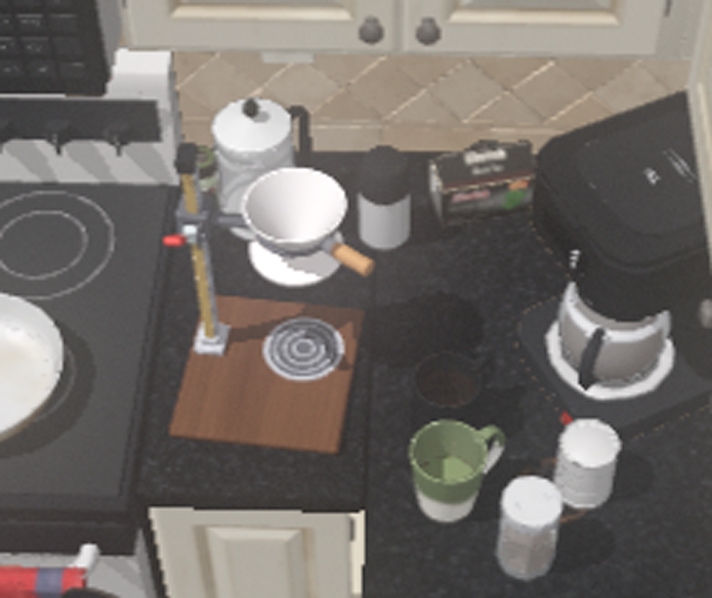

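The pictures show the green mug at scene-crop (590,420), with its handle pointing away. The dripper is at (315,290), the column with its red lever is left of it, and the open base is in front. These agree with what the networks report. The dripper sits about 30 mm below its top stop.

My plan is to pinch the mug handle from above, set the mug on the front of the base, then push it under the dripper with a finger back. I'll travel high first.

{"api": "step_arm", "payload": {"commands": [[-0.3,-0.2,-0.87,0],[-1,-0.9,-0.87,0],[-1,-0.9,-0.87,0],[-1,-0.9,-0.87,0],[-1,-0.9,-0.87,0],[-1,-0.9,-0.87,0],[-1,-0.9,-0.87,0]]}}

```text
t: 2.4
position: [0.28, 0.429, 0.3425]
eef_rot: [[-0.961, 0.278, 0.001], [0.278, 0.961, 0.001], [-0.001, 0.002, -1.0]]
force: [-0.3, -0.0, -0.2]
gripper_width: 0.0856
grip_force: 0.0
```

{"api": "step_arm", "payload": {"commands": [[-1,-0.9,0,0],[-1,-0.9,0,0],[-1,-0.9,0,0],[-1,-0.9,0,0],[-1,-0.9,0,0],[-1,-0.9,0,0]]}}

```text
t: 3.0
position: [0.3866, 0.2584, 0.3411]
eef_rot: [[-0.961, 0.278, -0.001], [0.278, 0.961, -0.0], [0.001, -0.0, -1.0]]
force: [-0.2, 0.2, 0.4]
gripper_width: 0.0858
grip_force: 0.0
```

{"api": "step_arm", "payload": {"commands": [[-0.65,-1,0,0],[-0.65,-1,0,0],[-0.65,-1,0,0],[-0.65,-1,0,0],[-0.65,-1,0,0],[-0.65,-1,0,0]]}}

```text
t: 3.6
position: [0.4385, 0.0886, 0.3414]
eef_rot: [[-0.961, 0.275, -0.001], [0.275, 0.961, 0.0], [0.001, 0.0, -1.0]]
force: [-0.5, 0.2, -0.1]
gripper_width: 0.0853
grip_force: 0.0
```

{"api": "step_arm", "payload": {"commands": [[-0.35,-1,0,0],[-0.35,-1,0,0],[-0.35,-1,0,0],[-0.35,-1,0,0],[-0.35,-1,0,0],[-0.35,-1,0,0]], "fingers": 0.2}}

```text
t: 4.2
position: [0.4478, -0.0695, 0.3417]
eef_rot: [[-0.962, 0.275, -0.0], [0.275, 0.962, 0.001], [0.0, 0.001, -1.0]]
force: [-0.1, 0.4, -0.6]
gripper_width: 0.034
grip_force: 0.0
```

{"api": "step_arm", "payload": {"commands": [[-0.2,-1,0,0],[-0.2,-1,0,0],[-0.2,-1,0,0],[-0.2,-1,0,0],[-0.2,-1,0,0],[-0.2,-1,0,0]]}}

```text
t: 4.8
position: [0.4355, -0.2219, 0.3418]
eef_rot: [[-0.962, 0.274, 0.0], [0.274, 0.962, 0.0], [0.0, 0.0, -1.0]]
force: [0.6, 0.5, 0.2]
gripper_width: 0.0344
grip_force: 0.0
```

{"api": "step_arm", "payload": {"commands": [[-0.1,-0.9,0,0.42],[-0.1,-0.9,0,0.42],[-0.1,-0.9,0,0.42],[-0.1,-0.9,0,0.42],[-0.1,-0.9,0,0.42],[-0.1,-0.9,0,0.42],[-0.1,-0.9,0,0.42]]}}

```text
t: 5.5
position: [0.413, -0.3563, 0.342]
eef_rot: [[-0.594, 0.805, 0.0], [0.805, 0.594, -0.0], [-0.0, 0.0, -1.0]]
force: [-0.4, -0.2, -0.3]
gripper_width: 0.0343
grip_force: 0.0
```

```bash
cat >> h.py <<'E'
def plan(xyz,az=None):
    "shift/turn rows to bring TCP to xyz with tool-x azimuth az (deg)"
    o=ctrl.get_obs(); R=np.array(o['eef_rot']); d=R.T@(np.array(xyz)-np.array(o['position']))
    a=np.degrees(np.arctan2(R[1,0],R[0,0])); t=0 if az is None else -((az-a+180)%360-180)
    print('az',a.round(1),'shift',(d/.15).round(3),'turn',round(t/90,3))
def find(p,names,k=2):
    for n in names.split():
        print(n,[(np.array(d['centre']),round(d['conf'],2),px(p,d['centre'])) for d in ctrl.tip_of(p,n)[:k]])
def cloud(p):
    z=p['z_map']; v,u=np.mgrid[:z.shape[0],:z.shape[1]]; m=p['mtx']
    c=np.dstack([(u-m[0,2])/m[0,0]*z,(v-m[1,2])/m[1,1]*z,z]); return c@p['rotation'].T+p['eye']
E
python3 - <<'E'
from h import *
st()
p=ctrl.get_image('wrist'); save(p,'w1'); find(p,'mug_center mug_rim mug_handle black_center')
s=ctrl.get_image('scene'); save(s,'s1'); find(s,'cup_place flange lever_tip lever_hinge dripper_handle column_top',1)
E
```

```text
t 5.5 pos [ 0.413  -0.3563  0.342 ] F [-0.4424 -0.2426 -0.2782] w 0.034282182685318824 0.0
[[-0.5935  0.8048  0.0003]
 [ 0.8048  0.5935 -0.0001]
 [-0.0002  0.0002 -1.    ]]
q [-0.8331  0.2666  1.5596  0.0002  1.3151 -1.4686]
mug_center [(array([ 0.38  , -0.3493,  0.0507]), 0.61, array([266., 148.])), (array([ 0.4213, -0.4038,  0.058 ]), 0.53, array([267., 197.]))]
mug_rim [(array([ 0.486 , -0.3547,  0.0489]), 0.73, array([323., 195.])), (array([ 0.3811, -0.3566,  0.0988]), 0.64, array([261., 158.]))]
mug_handle [(array([ 0.4233, -0.4081,  0.0608]), 0.96, array([266., 201.]))]
black_center [(array([ 0.4876, -0.3528,  0.05  ]), 0.91, array([325., 195.]))]
cup_place [(array([ 0.5877, -0.1796,  0.0115]), 0.64, array([239., 277.]))]
flange [(array([ 0.5879, -0.1711,  0.1939]), 0.85, array([231., 236.]))]
lever_tip [(array([ 0.5157, -0.0511,  0.2877]), 0.62, array([211., 246.]))]
lever_hinge [(array([ 0.5732, -0.0611,  0.2325]), 0.39, array([203., 249.]))]
dripper_handle [(array([ 0.4842, -0.3469,  0.0448]), 0.36, array([299., 256.]))]
column_top [(array([ 0.6002, -0.0596,  0.3447]), 0.92, array([189., 212.]))]
```

View pics/w1.png

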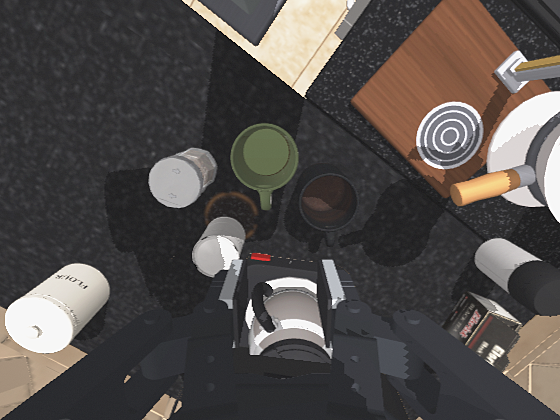

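The wrist view shows the green mug at (265,157) with its handle at (265,200). The black mug is at (327,200) with its handle at about (330,235), the jar at (180,178), the tin at (218,245) and the plate at (450,136). I'll refine from depth.

```bash
cat > b.py <<'E'
from h import *
from scipy.optimize import least_squares
p=ctrl.get_image('wrist'); W=cloud(p); ok=p['z_map']>0; P=W[ok]; I=p['image'][ok].astype(int)
d=np.hypot(P[:,0]-.3815,P[:,1]+.354)
m=(d<.048)&(P[:,2]>.094)&(P[:,2]<.106); Q=P[m]
f=least_squares(lambda a:np.hypot(Q[:,0]-a[0],Q[:,1]-a[1])-.039,[.3815,-.354],loss='soft_l1',f_scale=.003).x
print('rim',f,Q[:,2].mean(),m.sum())
g=I[:,1]>I[:,0]+8
d=np.hypot(*(P[:,:2]-f).T)
h=g&(d>.05)&(d<.085)&(P[:,2]>.05); H=P[h]; c=H.mean(0); print('handle',c,h.sum(),H[:,2].max(),np.degrees(np.arctan2(*(c[:2]-f)[::-1])),d[h].max())
# wooden base at z~.014 : outline
w=(abs(P[:,2]-.014)<.006)&(I[:,0]>I[:,2]+25)&(P[:,0]>.4)&(P[:,1]>-.3)&(P[:,1]<.05)
r=cv2.minAreaRect(P[w,:2].astype(np.float32)*1000); print('base',r,w.sum())
# plate: grey at same height near guess
k=(abs(P[:,2]-.014)<.006)&(abs(I[:,0]-I[:,2])<20)&(np.hypot(P[:,0]-.587,P[:,1]+.177)<.06)
print('plate',cv2.minEnclosingCircle(P[k,:2].astype(np.float32)*1000),P[k].mean(0),k.sum())
E
python3 b.py
```

```text
rim [ 0.3834 -0.3546] 0.09758034939649554 693
handle [ 0.4176 -0.4013  0.0923] 93 0.09525402004783667 -53.79623319851096 0.07313454697141634
base ((707.7128295898438, -158.71755981445312), (210.42266845703125, 526.273193359375), 81.91435241699219) 16284
plate ((590.7623901367188, -177.5375518798828), 50.08517837524414) [ 0.5894 -0.1765  0.0141] 3526
```

{"api": "step_arm", "payload": {"commands": [[-0.32,-0.155,0,0],[-0.32,-0.155,1,0],[-0.32,-0.155,1,0],[-0.32,-0.155,1,0],[-0.32,-0.155,1,0],[-0.32,-0.155,1,0]], "force": 80}}

```text
t: 6.75
position: [0.4221, -0.4106, 0.1927]
eef_rot: [[-0.59, 0.807, -0.0], [0.807, 0.59, 0.0], [0.0, 0.0, -1.0]]
force: [0.3, -0.5, 0.5]
gripper_width: 0.034
grip_force: 0.0
```

```bash
python3 - <<'E'
from h import *
p=ctrl.get_image('wrist'); save(p,'w2'); find(p,'mug_handle',1); plan([.423,-.409,.05],126.2)
exec(open('b.py').read().split('# wooden')[0].split("d=np",1)[0].split('\n',2)[2].replace("p=ctrl.get_image('wrist');",""))
d=np.hypot(P[:,0]-.383,P[:,1]+.354); h=(I[:,1]>I[:,0]+8)&(d>.05)&(d<.085)&(P[:,2]>.085); print(P[h].mean(0),h.sum())
E
```

```text
mug_handle [(array([ 0.4238, -0.4059,  0.0606]), 0.98, array([286., 192.]))]
az 126.2 shift [0.014 0.01  0.964] turn -0.0Traceback (most recent call last):
  File "<stdin>", line 3, in <module>
  File "<string>", line 1
    W=cloud(p); ok=p['z_map']>0; P=W[ok]; I=p['image'][ok].astype(int)
IndentationError: unexpected indent
```

View pics/w2.png

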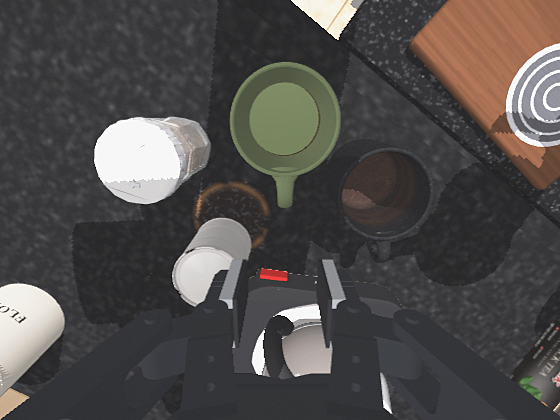

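The handle at (286,190) lies on the finger centre line, which crosses at about x=283. Descending to grasp.

{"api": "step_arm", "payload": {"commands": [[0.014,0.02,0.4,0],[0.014,0.02,0.7,0],[0.014,0.02,0.95,0],[0.014,0.02,0.95,0],[0.014,0.02,0.95,0],[0.014,0.02,0.95,0]]}}

```text
t: 7.45
position: [0.4241, -0.4081, 0.0525]
eef_rot: [[-0.59, 0.807, 0.003], [0.807, 0.59, -0.004], [-0.005, 0.0, -1.0]]
force: [-0.1, -0.1, 0.6]
gripper_width: 0.0348
grip_force: 0.0
```

{"api": "step_arm", "payload": {"commands": [[0,0,0,0],[0,0,0,0],[0,0,0,0],[0,0,0,0],[0,0,0,0]], "fingers": 1, "force": 80}}

```text
t: 7.95
position: [0.4239, -0.408, 0.0514]
eef_rot: [[-0.59, 0.807, 0.003], [0.807, 0.59, -0.003], [-0.005, 0.0, -1.0]]
force: [1.0, -2.3, 8.5]
gripper_width: 0.011
grip_force: 77.8
```

{"api": "step_arm", "payload": {"commands": [[0,0,-0.1,0],[0,0,-0.25,0],[0,0,-0.5,0],[0,0,-0.8,0],[0,0,-0.95,0],[0,0,-0.95,0]]}}

```text
t: 8.55
position: [0.4238, -0.4076, 0.1958]
eef_rot: [[-0.59, 0.807, 0.004], [0.807, 0.59, -0.005], [-0.007, 0.001, -1.0]]
force: [-0.6, -1.2, -3.3]
gripper_width: 0.0106
grip_force: 77.3
```

```bash
python3 - <<'E'
from h import *
st(); p=ctrl.get_image('wrist'); save(p,'w3'); find(p,'mug_center mug_rim mug_handle',1); 
p=ctrl.get_image('side'); save(p,'s3'); find(p,'mug_center mug_rim mug_handle',1)
a=cv2.imread('pics/w3.png')[:,100:460];b=cv2.imread('pics/s3.png')[110:320,200:380]
cv2.imwrite('pics/c3.png',np.hstack([a,cv2.resize(b,(360,420))]))
E
```

```text
t 8.55 pos [ 0.4238 -0.4076  0.1958] F [-0.6332 -1.1679 -3.2713] w 0.010608876942913384 77.30308838125674
[[-0.5902  0.8072  0.0044]
 [ 0.8072  0.5902 -0.0052]
 [-0.0068  0.0005 -1.    ]]
q [-0.8783  0.4518  1.6754  0.0001  1.0075 -1.5097]
mug_center [(array([ 0.3799, -0.3515,  0.193 ]), 0.81, array([277., 122.]))]
mug_rim [(array([ 0.3798, -0.3552,  0.2406]), 0.71, array([269., 137.]))]
mug_handle [(array([ 0.3799, -0.3544,  0.241 ]), 0.47, array([270., 135.]))]
mug_center [(array([ 0.384 , -0.3526,  0.1899]), 0.91, array([307., 250.]))]
mug_rim [(array([ 0.3813, -0.3559,  0.2329]), 0.56, array([309., 243.]))]
mug_handle [(array([ 0.5161, -0.0501,  0.2898]), 0.67, array([209., 194.]))]
```

View pics/c3.png

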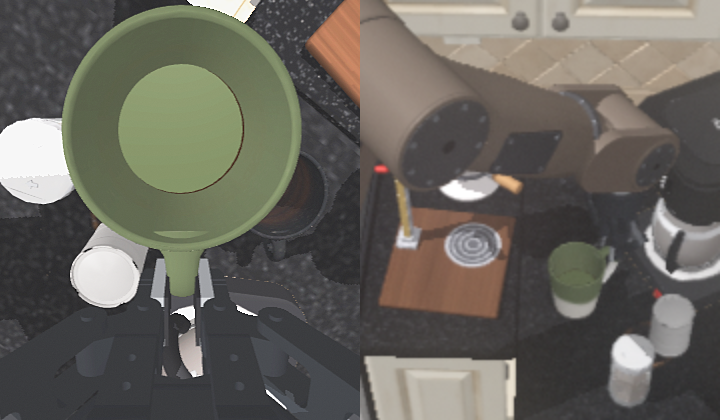

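Upright and firmly held, with its foot at about 0.143 m. I'll carry it to the free area in front of the stand while turning it.

{"api": "step_arm", "payload": {"commands": [[0.2,0.12,0,0],[0.4,0.25,0,0],[0.6,0.4,0,0],[0.8,0.55,0,0],[0.95,0.65,0,0],[1,0.69,0,0],[1,0.69,0,0]]}}

```text
t: 9.65
position: [0.4181, -0.2239, 0.1917]
eef_rot: [[-0.591, 0.806, -0.0], [0.806, 0.591, 0.0], [0.0, 0.0, -1.0]]
force: [0.1, -0.4, -2.9]
gripper_width: 0.0105
grip_force: 77.5
```

{"api": "step_arm", "payload": {"commands": [[0.1,0,0,0.04],[0.21,0,0,0.12],[0.21,0,0,0.21],[0.21,0,0,0.3],[0.21,0,0,0.39],[0.21,0,0,0.48],[0.21,0,0,0.57],[0.21,0,0,0.62]]}}

```text
t: 10.45
position: [0.3997, -0.2005, 0.1916]
eef_rot: [[0.342, 0.94, -0.0], [0.94, -0.342, -0.0], [-0.0, -0.0, -1.0]]
force: [0.3, 0.3, -3.3]
gripper_width: 0.0109
grip_force: 77.5
```

```bash
python3 - <<'E'
from h import *
st(); plan([.40,-.20,.19],-6.5)
E
```

```text
t 10.45 pos [ 0.3997 -0.2005  0.1916] F [ 0.2813  0.3469 -3.2775] w 0.010899402050722724 77.5249008235005
[[ 0.3419  0.9397 -0.0001]
 [ 0.9397 -0.3419 -0.0002]
 [-0.0002 -0.     -1.    ]]
q [-0.6129  0.2656  1.9997 -0.0002  0.8763 -0.2638]
az 70.0 shift [0.004 0.001 0.01 ] turn 0.85
```

{"api": "step_arm", "payload": {"commands": [[0,0,0,0.08],[0,0,0,0.17],[0,0,0,0.26],[0,0,0,0.35],[0,0,0,0.44],[0,0,0,0.53],[0,0,0,0.62],[0,0,0,0.7]]}}

```text
t: 11.25
position: [0.3995, -0.2005, 0.1915]
eef_rot: [[0.993, 0.122, -0.0], [0.122, -0.993, 0.0], [-0.0, -0.0, -1.0]]
force: [0.3, -0.7, -3.4]
gripper_width: 0.0109
grip_force: 77.5
```

{"api": "step_arm", "payload": {"commands": [[0,0,0.1,0.08],[0,0,0.25,0.15],[0,0,0.4,0.15],[0,0,0.55,0.15],[0,0,0.68,0.15],[0,0,0.68,0.15]]}}

```text
t: 11.85
position: [0.3987, -0.1997, 0.0877]
eef_rot: [[0.994, -0.108, -0.003], [-0.108, -0.994, 0.002], [-0.004, -0.002, -1.0]]
force: [0.1, 0.5, -2.3]
gripper_width: 0.0109
grip_force: 77.7
```

```bash
python3 - <<'E'
from h import *
st()
for c in ('side','scene'):
    p=ctrl.get_image(c); save(p,c+'4'); find(p,'mug_center mug_rim mug_handle cup_place flange column_top lever_tip lever_hinge dripper_handle',1)
    if c=='side':
        W=cloud(p); I=p['image'].astype(int)
        w=(abs(W[...,2]-.014)<.006)&(I[...,0]>I[...,2]+25)&(abs(W[...,0]-.55)<.16)&(abs(W[...,1]+.14)<.14)
        n,l,s,_=cv2.connectedComponentsWithStats(w.astype(np.uint8)); k=1+s[1:,4].argmax(); P=W[l==k]
        print(cv2.minAreaRect(P[:,:2].astype(np.float32)*1000),cv2.boxPoints(cv2.minAreaRect(P[:,:2].astype(np.float32)*1000)),len(P))
plan([.462,-.1625,.10],-6.5)
a=cv2.imread('pics/side4.png')[110:310,180:380];b=cv2.imread('pics/scene4.png')[150:350,150:350]
cv2.imwrite('pics/c4.png',cv2.resize(np.hstack([a,b]),(800,400),interpolation=cv2.INTER_CUBIC))
E
```

```text
t 11.85 pos [ 0.3987 -0.1997  0.0877] F [ 0.0571  0.4598 -2.2599] w 0.010871405022500223 77.70250152656445
[[ 0.9942 -0.1078 -0.0035]
 [-0.1078 -0.9942  0.0024]
 [-0.0037 -0.002  -1.    ]]
q [-0.6127  0.4379  2.1124 -0.      0.5956  1.0661]
mug_center [(array([ 0.467 , -0.2063,  0.0855]), 0.64, array([262., 248.]))]
mug_rim [(array([ 0.444 , -0.5228,  0.3333]), 0.66, array([368., 206.]))]
mug_handle [(array([ 0.394 , -0.2026,  0.0982]), 0.62, array([259., 264.]))]
cup_place [(array([ 0.5844, -0.1782,  0.0139]), 0.79, array([256., 233.]))]
flange [(array([ 0.5894, -0.1746,  0.1971]), 0.71, array([253., 197.]))]
column_top [(array([ 0.5436, -0.2479,  0.2357]), 0.51, array([275., 200.]))]
lever_tip []
lever_hinge []
dripper_handle [(array([ 0.3119, -0.4438,  0.0551]), 0.65, array([335., 295.]))]
((544.2324829101562, -115.4501724243164), (161.22398376464844, 197.9121856689453), 84.59163665771484) [[ 438.119  -186.3763]
 [ 635.1501 -205.0303]
 [ 650.346   -44.524 ]
 [ 453.3149  -25.8701]] 1026
mug_center [(array([ 0.3083, -0.4432,  0.0569]), 0.74, array([364., 264.]))]
mug_rim [(array([ 0.5161, -0.053 ,  0.2893]), 0.62, array([212., 245.]))]
mug_handle []
cup_place []
flange []
column_top [(array([ 0.5999, -0.0623,  0.3423]), 0.67, array([190., 212.]))]
lever_tip [(array([ 0.3079, -0.4449,  0.0544]), 0.61, array([364., 264.]))]
lever_hinge [(array([ 0.5748, -0.0587,  0.2329]), 0.58, array([201., 249.]))]
dripper_handle []
az -6.1 shift [ 0.389 -0.287 -0.068] turn 0.004
```

View pics/c4.png

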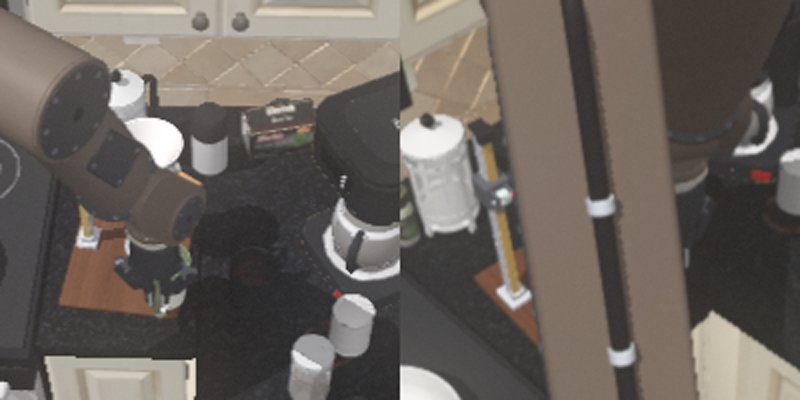

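```bash
python3 - <<'E'
from h import *
p=ctrl.get_image('side'); W=cloud(p); T=np.array(ctrl.get_obs()['position'])
c,s=np.cos(np.radians(-6)),np.sin(np.radians(-6))
d=W-T; X=d[...,0]*c+d[...,1]*s; Y=-d[...,0]*s+d[...,1]*c; I=p['image'].astype(int)
m=(p['z_map']>0)&(abs(Y)<.14)&(X<.13)&(X>-.15)
for z in np.arange(.04,.36,.02):
    k=m&(abs(d[...,2]-z)<.01)
    if k.sum(): print(z.round(2),k.sum(),'X',X[k].min().round(3),X[k].max().round(3),'Y',Y[k].min().round(3),Y[k].max().round(3))
E
```

```text
0.04 96 X -0.013 0.102 Y -0.045 0.017
0.06 48 X -0.017 0.081 Y -0.04 0.033
0.08 116 X -0.018 0.011 Y -0.049 0.043
0.1 112 X -0.021 0.012 Y -0.065 0.06
0.12 169 X -0.026 0.012 Y -0.065 0.06
0.14 31 X -0.027 0.006 Y -0.044 0.039
0.16 88 X -0.041 -0.001 Y -0.04 0.031
0.18 107 X -0.042 -0.002 Y -0.04 0.034
0.2 67 X -0.042 -0.015 Y -0.039 0.032
0.22 78 X -0.044 -0.011 Y -0.047 0.037
0.24 70 X -0.06 0.002 Y -0.072 0.034
0.26 76 X -0.072 0.013 Y -0.077 -0.033
0.28 118 X -0.085 0.011 Y -0.077 -0.025
0.3 146 X -0.091 0.036 Y -0.076 -0.008
0.32 148 X -0.105 -0.002 Y -0.07 0.013
0.34 146 X -0.113 -0.018 Y -0.062 0.082
```

{"api": "step_arm", "payload": {"commands": [[0,-0.14,0,0],[0.12,-0.285,0,0],[0.24,-0.285,0,0],[0.36,-0.285,0,0],[0.485,-0.285,0,0.0],[0.485,-0.285,0,0],[0.485,-0.285,0,0]]}}

```text
t: 13.6
position: [0.4759, -0.1641, 0.0895]
eef_rot: [[0.994, -0.106, -0.001], [-0.106, -0.994, 0.0], [-0.001, -0.0, -1.0]]
force: [0.0, 0.4, -3.4]
gripper_width: 0.0103
grip_force: 77.8
```

{"api": "step_arm", "payload": {"commands": [[0,0,0.05,0],[0,0,0.1,0],[0,0,0.13,0],[0,0,0.14,0],[0,0,0.15,0],[0,0,0.15,0]]}}

```text
t: 14.2
position: [0.4763, -0.1644, 0.0672]
eef_rot: [[0.994, -0.107, -0.0], [-0.107, -0.994, 0.0], [-0.0, -0.0, -1.0]]
force: [0.2, 0.3, -2.2]
gripper_width: 0.0107
grip_force: 77.8
```

{"api": "step_arm", "payload": {"commands": [[0,0,0.008,0],[0,0,0.015,0],[0,0,0.02,0],[0,0,0.02,0]]}}

```text
t: 14.6
position: [0.4759, -0.1643, 0.0655]
eef_rot: [[0.994, -0.107, 0.0], [-0.107, -0.994, -0.0], [0.0, 0.0, -1.0]]
force: [-8.4, 3.0, 17.4]
gripper_width: 0.0108
grip_force: 81.3
```

```bash
python3 - <<'E'
from h import *
st()
p=ctrl.get_image('wrist'); save(p,'w5'); find(p,'mug_center mug_rim cup_place dripper_handle flange',1)
E
```

```text
t 14.6 pos [ 0.4759 -0.1643  0.0655] F [-8.409   3.045  17.3871] w 0.010781579456718694 81.34165987241431
[[ 0.9943 -0.1066  0.0001]
 [-0.1066 -0.9943 -0.0002]
 [ 0.0001  0.0001 -1.    ]]
q [-0.4636  0.5334  1.9966 -0.0002  0.6114  1.2141]
mug_center []
mug_rim []
cup_place []
dripper_handle []
flange []
```

View pics/w5.png

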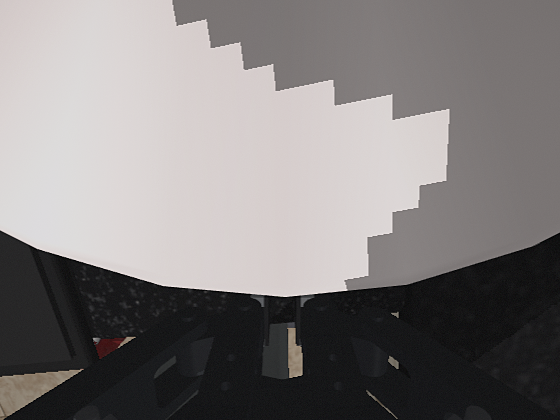

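The wrist camera sees only the dripper cone, and the upward force shows the mug is resting on the base. I'll ease off and release.

{"api": "step_arm", "payload": {"commands": [[0,0,-0.01,0],[0,0,-0.01,0]]}}

```text
t: 15.1
position: [0.4764, -0.1644, 0.0661]
eef_rot: [[0.994, -0.107, 0.001], [-0.107, -0.994, -0.0], [0.001, 0.0, -1.0]]
force: [-2.0, 0.2, 0.7]
gripper_width: 0.0105
grip_force: 78.6
```

{"api": "step_arm", "payload": {"commands": [[0,0,0,0],[0,0,0,0],[0,0,0,0],[0,0,0,0]], "fingers": 0.2}}

```text
t: 15.5
position: [0.4764, -0.1644, 0.0657]
eef_rot: [[0.994, -0.107, 0.0], [-0.107, -0.994, 0.0], [0.0, -0.0, -1.0]]
force: [-0.5, -0.0, 0.3]
gripper_width: 0.0342
grip_force: 0.0
```

```bash
python3 - <<'E'
from h import *
st()
p=ctrl.get_image('side'); save(p,'s6'); find(p,'mug_center mug_rim mug_handle',1)
p=ctrl.get_image('wrist'); print(p['eye'])
E
```

```text
t 15.5 pos [ 0.4764 -0.1644  0.0657] F [-0.5229 -0.0395  0.3098] w 0.03417675391004616 0.0
[[ 0.9943 -0.1068  0.0001]
 [-0.1068 -0.9943  0.    ]
 [ 0.0001 -0.0001 -1.    ]]
q [-0.4635  0.5336  1.9952  0.0002  0.6127  1.2141]
mug_center [(array([ 0.5426, -0.1723,  0.0661]), 0.6, array([253., 233.]))]
mug_rim [(array([ 0.5442, -0.1765,  0.1132]), 0.65, array([254., 224.]))]
mug_handle [(array([ 0.4746, -0.1634,  0.078 ]), 0.52, array([249., 247.]))]
[ 0.5548 -0.1734  0.2278]
```

{"api": "step_arm", "payload": {"commands": [[-0.1,0,0,0],[-0.2,0,0,0],[-0.3,0,0,0],[-0.418,0,0,0],[-0.418,0,0,0],[-0.418,0,0,0]]}}

```text
t: 16.35
position: [0.4146, -0.158, 0.066]
eef_rot: [[0.994, -0.107, 0.001], [-0.107, -0.994, -0.0], [0.001, 0.0, -1.0]]
force: [-0.4, 0.0, -0.3]
gripper_width: 0.0341
grip_force: 0.0
```

{"api": "step_arm", "payload": {"commands": [[0,0,0,-0.09],[0,0,0,-0.18],[0,0,0,-0.27],[0,0,0,-0.36],[0,0,0,-0.45],[0,0,0,-0.54],[0,0,0,-0.62],[0,0,0,-0.7]]}}

```text
t: 17.15
position: [0.4151, -0.158, 0.0658]
eef_rot: [[0.542, 0.84, 0.001], [0.84, -0.542, -0.0], [0.0, 0.001, -1.0]]
force: [0.5, -0.7, -0.5]
gripper_width: 0.0337
grip_force: 0.0
```

{"api": "step_arm", "payload": {"commands": [[0,0,0,-0.08],[0,0,0,-0.16],[0,0,0,-0.24],[0,0,0,-0.3],[0,0,0.12,-0.3],[0,0,0.12,-0.3]], "fingers": -0.4}}

```text
t: 17.75
position: [0.4143, -0.1576, 0.0467]
eef_rot: [[0.107, 0.994, -0.001], [0.994, -0.107, 0.001], [0.001, -0.001, -1.0]]
force: [-0.9, 0.8, 0.2]
gripper_width: 0.0593
grip_force: 0.0
```

```bash
cat > m.py <<'E'
from h import *
import sys
o=st()
c=np.array([.588,-.177]); y=np.radians(-6); B=np.array([[np.cos(y),-np.sin(y)],[np.sin(y),np.cos(y)]])
print('tool stand',B.T@(np.array(o['position'])[:2]-c))
for cam in sys.argv[1:]:
    p=ctrl.get_image(cam); save(p,cam+'%d'%(o['t']*100)); print(cam)
    for n in 'mug_center mug_rim mug_handle flange'.split():
        r=ctrl.tip_of(p,n)
        if r: q=np.array(r[0]['centre']); print(n,q,round(r[0]['conf'],2),'stand',B.T@(q[:2]-c))
E
python3 m.py side wrist
```

```text
t 17.75 pos [ 0.4143 -0.1576  0.0467] F [-0.8792  0.8077  0.204 ] w 0.05928699578425137 0.0
[[ 0.1067  0.9943 -0.0013]
 [ 0.9943 -0.1067  0.0008]
 [ 0.0007 -0.0013 -1.    ]]
q [-0.5128  0.5157  2.1516  0.0002  0.4758 -0.4061]
tool stand [-0.1748  0.0011]
side
mug_center [ 0.5444 -0.1753  0.0681] 0.58 stand [-0.0435 -0.0029]
mug_rim [ 0.5391 -0.1728  0.1123] 0.53 stand [-0.0491 -0.0009]
mug_handle [ 0.4707 -0.1677  0.0767] 0.58 stand [-0.1176 -0.003 ]
flange [ 0.5902 -0.1737  0.1986] 0.92 stand [0.0018 0.0035]
wrist
mug_handle [ 0.4766 -0.1639  0.0732] 0.73 stand [-0.1122  0.0014]
```

{"api": "step_arm", "payload": {"commands": [[0,0.05,0,0],[0,0.09,0,0],[0,0.13,0,0],[0,0.17,0,0],[0,0.21,0,0],[0,0.25,0,0],[0,0.28,0,0],[0,0.3,0,0]]}}

```text
t: 19.05
position: [0.4591, -0.1625, 0.0477]
eef_rot: [[0.107, 0.994, 0.0], [0.994, -0.107, 0.0], [0.0, 0.0, -1.0]]
force: [-4.3, -0.2, 3.4]
gripper_width: 0.0598
grip_force: 2.5
```

```bash
python3 m.py side scene
```

```text
t 19.05 pos [ 0.4591 -0.1625  0.0477] F [-4.3395 -0.1862  3.4   ] w 0.05978031258107946 2.5196602125652134
[[ 0.1067  0.9943  0.0001]
 [ 0.9943 -0.1067  0.0001]
 [ 0.0001  0.0001 -1.    ]]
q [-0.476   0.5501  2.0476  0.0002  0.5439 -0.3692]
tool stand [-0.1297  0.0009]
side
mug_center [ 0.58   -0.176   0.0663] 0.64 stand [-0.0081  0.0002]
mug_handle [ 0.5125 -0.1685  0.0768] 0.48 stand [-0.076   0.0006]
flange [ 0.5905 -0.175   0.1948] 0.97 stand [0.0023 0.0023]
scene
mug_rim [ 0.3089 -0.4418  0.056 ] 0.5 stand [-0.2499 -0.2925]
```

{"api": "step_arm", "payload": {"commands": [[0,0.02,0,0],[0,0.04,0,0],[0,0.055,0,0],[0,0.055,0,0]]}}

```text
t: 19.95
position: [0.4672, -0.1634, 0.0478]
eef_rot: [[0.107, 0.994, 0.0], [0.994, -0.107, 0.0], [0.0, 0.0, -1.0]]
force: [-1.6, 0.9, 0.8]
gripper_width: 0.0596
grip_force: 0.8
```

{"api": "step_arm", "payload": {"commands": [[0,-0.1,0,0],[0,-0.25,0,0],[0,-0.35,0,0],[0,-0.35,0,0]]}}

```text
t: 20.35
position: [0.4136, -0.1575, 0.0478]
eef_rot: [[0.107, 0.994, -0.0], [0.994, -0.107, 0.0], [0.0, -0.001, -1.0]]
force: [-0.1, -0.3, 0.6]
gripper_width: 0.0597
grip_force: 0.0
```

```bash
cat > n.py <<'E'
from h import *
from scipy.optimize import least_squares
c=np.array([.588,-.177]); y=np.radians(-6); B=np.array([[np.cos(y),-np.sin(y)],[np.sin(y),np.cos(y)]])
def fit(Q,r):
    f=least_squares(lambda a:np.hypot(Q[:,0]-a[0],Q[:,1]-a[1])-r,[.588,-.177],loss='soft_l1',f_scale=.002).x
    return f,B.T@(f-c),len(Q)
for cam in ('side','wrist'):
    p=ctrl.get_image(cam); save(p,'n_'+cam); W=cloud(p); I=p['image'].astype(int); ok=p['z_map']>0
    P=W[ok]; J=I[ok]; g=J[:,1]>J[:,0]+8
    d=np.hypot(P[:,0]-.588,P[:,1]+.177)
    m=g&(P[:,2]>.085)&(P[:,2]<.116)&(d<.06)
    S=(P[:,:2]-c)@B
    m&=(S[:,0]<-.02)
    if m.sum()>5:
        e=m&(abs(S[:,1])>.012); print(cam,'mug wall fit r42',fit(P[e],.042))
    h=g&(S[:,0]<-.055)&(S[:,0]>-.1)&(P[:,2]>.03)&(abs(S[:,1])<.05)
    if h.sum(): print('handle',S[h].mean(0),S[h][:,0].min(),h.sum())
    w=(J.min(1)>150)&(P[:,2]>.18)&(P[:,2]<.205)&(d<.07)
    if w.sum()>5: print('flange',fit(P[w],.054),P[w][:,2].mean())
    find(p,'mug_center mug_rim mug_handle flange lever_tip lever_hinge dripper_handle',1)
st()
E
python3 n.py; python3 -c "
import cv2
a=cv2.imread('pics/n_side.png')[150:290,180:320];b=cv2.imread('pics/n_wrist.png')
cv2.imwrite('pics/n.png',cv2.resize(__import__('numpy').hstack([cv2.resize(a,(420,420)),b]),(800,343)))"
```

```text
flange (array([ 0.5526, -0.163 ]), array([-0.0367,  0.0102]), 50) 0.20032589320641103
mug_center [(array([ 0.5872, -0.176 ,  0.066 ]), 0.52, array([255., 223.]))]
mug_rim [(array([ 0.584 , -0.1795,  0.1117]), 0.46, array([255., 215.]))]
mug_handle [(array([ 0.5186, -0.1702,  0.079 ]), 0.54, array([252., 236.]))]
flange [(array([ 0.5899, -0.1733,  0.1955]), 0.86, array([253., 197.]))]
lever_tip []
lever_hinge []
dripper_handle [(array([ 0.5441, -0.251 ,  0.2339]), 0.93, array([276., 201.]))]
handle [-0.0737  0.0017] -0.0804232470369557 2516
mug_center []
mug_rim []
mug_handle [(array([ 0.5178, -0.1671,  0.0724]), 0.78, array([496., 276.]))]
flange []
lever_tip []
lever_hinge []
dripper_handle []
t 21.15 pos [ 0.4147 -0.1578  0.0478] F [-0.3399 -0.0045 -0.5558] w 0.05965935141179634 0.0
[[ 0.1068  0.9943  0.0001]
 [ 0.9943 -0.1068  0.0001]
 [ 0.0001  0.0001 -1.    ]]
q [-0.5126  0.5135  2.1507  0.0002  0.4773 -0.4058]
```

View pics/n.png

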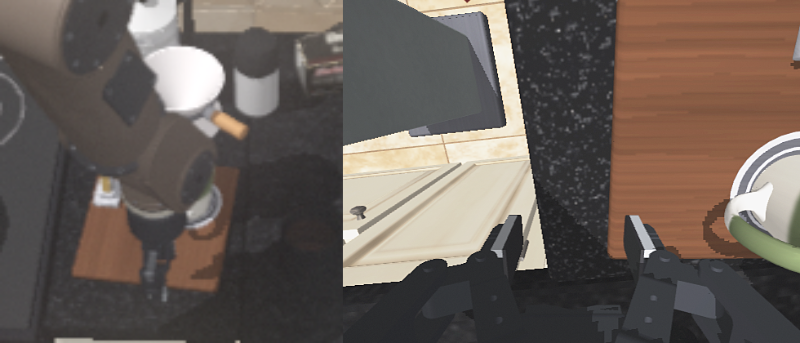

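The mug stands on the plate. The handle's outer face is 80 mm in front of the axis, so the mug is centred to about 2 mm, and its handle faces the front. Next I'll go over to the dripper handle with the fingers closed.

{"api": "step_arm", "payload": {"commands": [[0,0,-0.3,0],[0,0,-0.6,0],[0,0,-1,0],[0,0,-1,0],[0,0,-1,0]], "fingers": 1, "force": 20}}

```text
t: 21.65
position: [0.4152, -0.158, 0.1992]
eef_rot: [[0.107, 0.994, 0.003], [0.994, -0.107, -0.002], [-0.001, 0.003, -1.0]]
force: [0.4, -0.4, -0.1]
gripper_width: 0.0002
grip_force: 0.0
```

{"api": "step_arm", "payload": {"commands": [[-0.2,0,-0.4,0],[-0.6,0,-0.73,0],[-0.6,0,-0.73,0],[-0.6,0,-0.73,0],[-0.6,0,-0.73,0]]}}

```text
t: 22.15
position: [0.4046, -0.2474, 0.3054]
eef_rot: [[0.108, 0.994, -0.002], [0.994, -0.108, 0.002], [0.002, -0.002, -1.0]]
force: [-1.2, 0.7, -0.6]
gripper_width: 0.0004
grip_force: 0.0
```

{"api": "step_arm", "payload": {"commands": [[0.02,0.2,0,0],[0.04,0.4,0,0],[0.06,0.6,0,0],[0.087,0.9,0,0],[0.087,0.9,0,0],[0.087,0.9,0,0]]}}

```text
t: 22.75
position: [0.5407, -0.2473, 0.3042]
eef_rot: [[0.105, 0.994, -0.004], [0.994, -0.105, 0.003], [0.002, -0.004, -1.0]]
force: [-0.6, -0.1, 0.5]
gripper_width: 0.0
grip_force: 0.0
```

```bash
python3 - <<'E'
from h import *
st()
for c in ('scene','side'):
    p=ctrl.get_image(c); save(p,c+'7'); find(p,'dripper_handle mug_center mug_rim flange',1)
a=cv2.imread('pics/side7.png')[130:290,180:340];b=cv2.imread('pics/scene7.png')[170:330,160:320]
cv2.imwrite('pics/c7.png',cv2.resize(np.hstack([a,b]),(800,400),interpolation=cv2.INTER_CUBIC))
E
```

```text
t 22.75 pos [ 0.5407 -0.2473  0.3042] F [-0.5792 -0.1377  0.4859] w 6.041801025479304e-06 0.0
[[ 0.1049  0.9945 -0.0042]
 [ 0.9945 -0.1049  0.0026]
 [ 0.0022 -0.0044 -1.    ]]
q [-0.54    0.3715  1.5031  0.0001  1.2719 -0.4349]
dripper_handle []
mug_center []
mug_rim []
flange []
dripper_handle [(array([ 0.5437, -0.25  ,  0.2329]), 0.87, array([275., 201.]))]
mug_center [(array([ 0.5848, -0.1766,  0.0659]), 0.97, array([255., 223.]))]
mug_rim [(array([ 0.5825, -0.1774,  0.1082]), 0.8, array([255., 216.]))]
flange [(array([ 0.5913, -0.1751,  0.196 ]), 0.6, array([253., 197.]))]
```

View pics/c7.png

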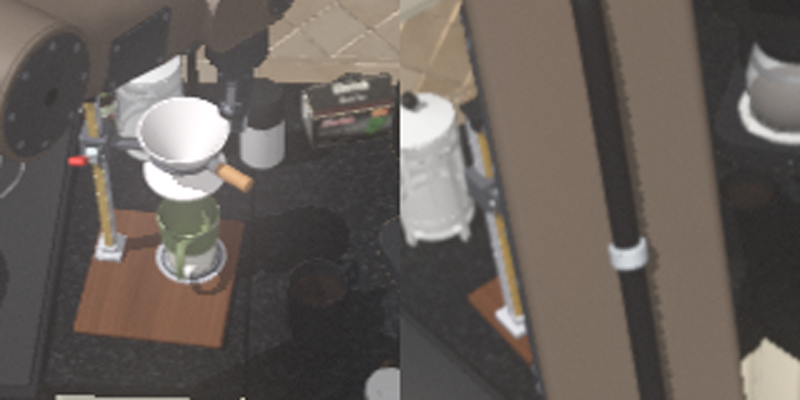

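The side crop shows the mug standing on the plate at about (190,240) with its handle to the front, under the dripper at (183,150). The finger tips are above the wooden handle. One depth check of the centring:

```bash
cat > k.py <<'E'
from h import *
p=ctrl.get_image('side'); W=cloud(p); I=p['image'].astype(int); m=p['mtx']
c=np.array([.588,-.177]); y=np.radians(-6); B=np.array([[np.cos(y),-np.sin(y)],[np.sin(y),np.cos(y)]])
S=(W[...,:2]-c)@B; Z=W[...,2]; g=I[...,1]>I[...,0]+6
near=(np.hypot(S[...,0],S[...,1])<.1)
# mug lateral: silhouette of body per row; viewed direction ~ +x
for z in (.075,.085,.095,.105):
    k=near&g&(abs(Z-z)<.005)&(S[...,0]>-.05)&(S[...,0]<0)
    if k.sum(): print(z,k.sum(),'x',S[k][:,0].min().round(4),'y',S[k][:,1].min().round(4),S[k][:,1].max().round(4))
w=near&(I.min(-1)>140)&(abs(Z-.2)<.008)
print('flange',S[w].min(0),S[w].max(0),w.sum(),Z[w].mean())
pl=near&(abs(Z-.014)<.005)&(abs(I[...,0]-I[...,2])<25); print('plate',S[pl].min(0),S[pl].max(0))
h=near&g&(S[...,0]<-.06)&(Z>.05); print('handle',S[h].mean(0),S[h].min(0),S[h].max(0))
E
python3 k.py
```

```text
0.075 2 x -0.0373 y 0.0116 0.0189
0.085 4 x -0.0414 y 0.0101 0.026
0.095 1 x -0.039 y 0.0202 0.0202
0.105 10 x -0.0499 y -0.0109 0.0334
flange [-0.0582 -0.0508] [0.031 0.051] 311 0.20096833856960056
plate [-0.0633 -0.0927] [0.075  0.0958]
handle [-0.0701 -0.0019] [-0.0822 -0.008 ] [-0.0601  0.0017]
```

{"api": "step_arm", "payload": {"commands": [[-0.01,0.01,0.15,0],[-0.01,0.01,0.3,0],[-0.01,0.01,0.36,0],[-0.01,0.01,0.4,0],[-0.01,0.01,0.44,0],[-0.01,0.01,0.48,0],[-0.01,0.01,0.48,0]]}}

```text
t: 24.0
position: [0.5419, -0.2503, 0.2349]
eef_rot: [[0.107, 0.994, -0.0], [0.994, -0.107, 0.0], [0.0, -0.0, -1.0]]
force: [-0.0, 0.2, -0.6]
gripper_width: 0.0001
grip_force: 0.0
```

```bash
python3 - <<'E'
from h import *
st()
p=ctrl.get_image('side'); find(p,'dripper_handle mug_center mug_rim flange',1)
E
```

```text
t 24.0 pos [ 0.5419 -0.2503  0.2349] F [-0.0367  0.1866 -0.5903] w 5.781752896440163e-05 0.0
[[ 0.1067  0.9943 -0.0004]
 [ 0.9943 -0.1067  0.0004]
 [ 0.0003 -0.0004 -1.    ]]
q [-0.5433  0.4285  1.6002  0.0001  1.1135 -0.4364]
dripper_handle [(array([ 0.5433, -0.2501,  0.236 ]), 0.67, array([275., 200.]))]
mug_center [(array([ 0.5899, -0.1762,  0.0673]), 0.97, array([255., 222.]))]
mug_rim [(array([ 0.5872, -0.1777,  0.1137]), 0.79, array([255., 214.]))]
flange [(array([ 0.5905, -0.1737,  0.197 ]), 0.83, array([253., 197.]))]
```

```bash
cat > o.py <<'E'
from h import *
T=np.array(ctrl.get_obs()['position'])
for cam in ('side','wrist'):
    p=ctrl.get_image(cam); save(p,'o_'+cam); W=cloud(p); hsv=cv2.cvtColor(p['image'],cv2.COLOR_RGB2HSV)
    k=(hsv[...,0]>8)&(hsv[...,0]<22)&(hsv[...,1]>110)&(hsv[...,2]>60)&(W[...,2]>.1)&(W[...,2]<.3)&(np.hypot(W[...,0]-.542,W[...,1]+.25)<.05)
    Q=W[k]; print(cam,k.sum(),Q.mean(0) if len(Q) else '')
    if len(Q):
        print(Q.min(0),Q.max(0)); u,s,v=np.linalg.svd(Q-Q.mean(0),full_matrices=False); print('dir',v[0],'TCP-mean in plan',(T-Q.mean(0)))
        vv,uu=np.nonzero(k); print('px',uu.min(),uu.max(),vv.min(),vv.max(),'tcp px',px(p,T))
E
python3 o.py
```

```text
side 0 
wrist 1776 [ 0.5407 -0.2396  0.2438]
[ 0.521  -0.2585  0.2359] [ 0.5575 -0.2244  0.2737]
dir [-0.7639 -0.6394 -0.0874] TCP-mean in plan [ 0.0015 -0.0108 -0.0081]
px 244 307 213 281 tcp px [281. 257.]
```

```bash
python3 -c "
import cv2,numpy as np
a=cv2.imread('pics/o_side.png')[140:240,200:300];b=cv2.imread('pics/o_wrist.png')[120:350,150:430]
cv2.imwrite('pics/o.png',np.hstack([cv2.resize(a,(340,340),interpolation=cv2.INTER_CUBIC),cv2.resize(b,(414,340))]))"
```

```text
(no output)
```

View pics/o.png

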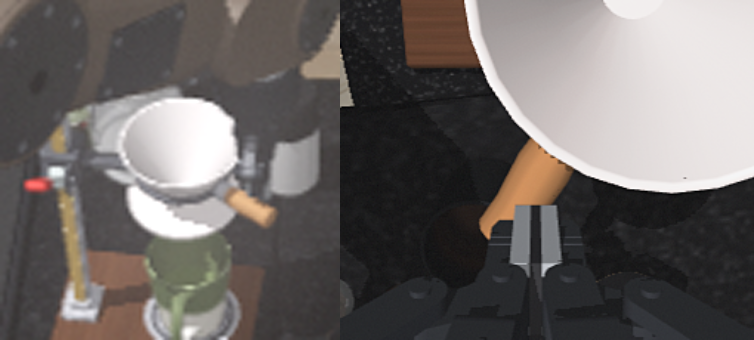

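The crop shows the fingers at (535,225), just past the back right flank of the wooden handle, whose axis runs (550,165) to (505,215). I'll lift off and fit the handle's axis.

{"api": "step_arm", "payload": {"commands": [[0,0,-0.1,0],[0,0,-0.25,0],[0,0,-0.25,0]]}}

```text
t: 24.65
position: [0.5429, -0.2508, 0.2756]
eef_rot: [[0.107, 0.994, 0.004], [0.994, -0.107, -0.002], [-0.002, 0.004, -1.0]]
force: [-0.3, 0.6, -0.3]
gripper_width: -0.0001
grip_force: 0.0
```

```bash
python3 - <<'E'
from h import *
from scipy.optimize import least_squares
p=ctrl.get_image('wrist'); W=cloud(p); hsv=cv2.cvtColor(p['image'],cv2.COLOR_RGB2HSV)
k=(hsv[...,0]>8)&(hsv[...,0]<22)&(hsv[...,1]>110)&(hsv[...,2]>60)&(W[...,2]>.2)&(W[...,2]<.26)&(np.hypot(W[...,0]-.542,W[...,1]+.25)<.045)
Q=W[k]; print(k.sum(),Q.min(0),Q.max(0))
def res(a):
    t=a[3]; u=np.array([np.cos(t),np.sin(t),0]); d=Q-np.array([a[0],a[1],a[2]]); d=d-np.outer(d@u,u)
    return np.r_[np.linalg.norm(d,axis=1)-.010,(a[:2]-Q[:,:2].mean(0))@u[:2]]
f=least_squares(res,[*Q.mean(0)[:2],.235,np.radians(-126)],loss='soft_l1',f_scale=.002); a=f.x
print(a[:3],np.degrees(a[3]),np.abs(f.fun).mean())
u=np.array([np.cos(a[3]),np.sin(a[3])]); c=np.array([.588,-.177]); s=(c-a[:2])@u
print('axis offset from dripper centre',(a[:2]+u*s-c),'point at 85:',a[:2]+u*(s+.085),'end',((Q[:,:2]-a[:2])@u).max()-s)
E
```

```text
1806 [ 0.5217 -0.2665  0.234 ] [ 0.5584 -0.2236  0.248 ]
[ 0.5411 -0.2447  0.2361] -125.75316986398056 0.0004698285575335322
axis offset from dripper centre [ 0.0012 -0.0009] point at 85: [ 0.5395 -0.2468] end 0.10420865903437602
```

The axis fit is clean: handle at (0.5395, -0.2468, 0.236), with the stand yawed -5.8°. I'll grip the handle across its axis instead of pushing on top of it.

{"api": "step_arm", "payload": {"commands": [[0.024,-0.025,0,0.09],[0.024,-0.025,0,0.18],[0.024,-0.025,0,0.27],[0.024,-0.025,0,0.333],[0.024,-0.025,0,0.333],[0.024,-0.025,0,0.333]], "fingers": 0.05}}

```text
t: 25.3
position: [0.5385, -0.2463, 0.2722]
eef_rot: [[0.587, 0.81, -0.001], [0.81, -0.587, 0.001], [0.0, -0.001, -1.0]]
force: [0.4, -0.7, -0.1]
gripper_width: 0.0406
grip_force: 0.0
```

```bash
python3 - <<'E'
from h import *
st(); plan([.5395,-.2468,.218],54.2)
E
```

```text
t 25.3 pos [ 0.5385 -0.2463  0.2722] F [ 0.3702 -0.6643 -0.0774] w 0.04063802647235184 0.0
[[ 0.5867  0.8098 -0.0007]
 [ 0.8098 -0.5867  0.0005]
 [ 0.     -0.0009 -1.    ]]
q [-0.5405  0.3896  1.5603  0.0001  1.1925  0.0865]
az 54.1 shift [0.001 0.008 0.361] turn -0.001
```

{"api": "step_arm", "payload": {"commands": [[0,0.008,0.08,0],[0,0.008,0.16,0],[0,0.008,0.24,0],[0,0.008,0.32,0],[0,0.008,0.36,0],[0,0.008,0.36,0],[0,0.008,0.36,0]]}}

```text
t: 26.0
position: [0.5398, -0.2472, 0.2189]
eef_rot: [[0.589, 0.808, 0.0], [0.808, -0.589, -0.0], [0.0, 0.0, -1.0]]
force: [-0.5, 0.2, -0.7]
gripper_width: 0.0406
grip_force: 0.0
```

{"api": "step_arm", "payload": {"commands": [[0,0,0,0],[0,0,0,0],[0,0,0,0],[0,0,0,0]], "fingers": 1, "force": 30}}

```text
t: 26.4
position: [0.5389, -0.2465, 0.219]
eef_rot: [[0.589, 0.808, -0.001], [0.808, -0.589, 0.001], [-0.0, -0.002, -1.0]]
force: [-4.6, 3.3, 1.8]
gripper_width: 0.0165
grip_force: 28.8
```

{"api": "step_arm", "payload": {"commands": [[0,0,0.05,0],[0,0,0.11,0],[0,0,0.18,0],[0,0,0.25,0],[0,0,0.32,0],[0,0,0.39,0],[0,0,0.45,0],[0,0,0.45,0]]}}

```text
t: 27.2
position: [0.5389, -0.2465, 0.1501]
eef_rot: [[0.589, 0.808, -0.002], [0.808, -0.589, 0.002], [0.0, -0.003, -1.0]]
force: [-0.2, 1.7, -12.7]
gripper_width: 0.0164
grip_force: 27.7
```

```bash
cat > r.py <<'E'
from h import *
st()
p=ctrl.get_image('side'); save(p,'r'); find(p,'flange mug_rim mug_center dripper_handle lever_tip lever_hinge',1)
E
python3 r.py
```

```text
t 27.2 pos [ 0.5389 -0.2465  0.1501] F [ -0.2253   1.7065 -12.7236] w 0.01644320921002725 27.70714026738574
[[ 0.5892  0.808  -0.0023]
 [ 0.808  -0.5892  0.0017]
 [ 0.     -0.0029 -1.    ]]
q [-0.5405  0.5133  1.706   0.0003  0.9252  0.0893]
flange [(array([ 0.5886, -0.1708,  0.1282]), 0.65, array([253., 211.]))]
mug_rim [(array([ 0.5857, -0.1773,  0.1086]), 0.79, array([255., 215.]))]
mug_center [(array([ 0.5855, -0.1773,  0.0651]), 0.77, array([255., 223.]))]
dripper_handle [(array([ 0.5424, -0.2531,  0.1664]), 0.82, array([276., 215.]))]
lever_tip [(array([ 0.5171, -0.0514,  0.2207]), 0.41, array([212., 208.]))]
lever_hinge [(array([ 0.5767, -0.0631,  0.1641]), 0.38, array([219., 206.]))]
```

{"api": "step_arm", "payload": {"commands": [[0,0,0.02,0],[0,0,0.04,0],[0,0,0.06,0],[0,0,0.07,0],[0,0,0.07,0]]}}

```text
t: 28.05
position: [0.539, -0.2466, 0.1416]
eef_rot: [[0.589, 0.808, -0.001], [0.808, -0.589, 0.001], [-0.0, -0.001, -1.0]]
force: [-7.3, 5.8, -0.9]
gripper_width: 0.0165
grip_force: 30.3
```

{"api": "step_arm", "payload": {"commands": [[0,0,0.01,0],[0,0,0.015,0]]}}

```text
t: 28.25
position: [0.5391, -0.2466, 0.1396]
eef_rot: [[0.589, 0.808, -0.001], [0.808, -0.589, 0.001], [-0.0, -0.001, -1.0]]
force: [-8.6, 6.9, 3.4]
gripper_width: 0.0165
grip_force: 31.1
```

{"api": "step_arm", "payload": {"commands": [[0,0,0.01,0],[0,0,0.01,0]]}}

```text
t: 28.45
position: [0.539, -0.2466, 0.138]
eef_rot: [[0.589, 0.808, -0.001], [0.808, -0.589, 0.001], [0.0, -0.001, -1.0]]
force: [-7.9, 5.7, 0.3]
gripper_width: 0.0167
grip_force: 30.6
```

{"api": "step_arm", "payload": {"commands": [[0,0,0.01,0],[0,0,0.01,0]]}}

```text
t: 28.65
position: [0.5391, -0.2466, 0.1374]
eef_rot: [[0.589, 0.808, -0.0], [0.808, -0.589, 0.0], [0.0, -0.001, -1.0]]
force: [-10.3, 7.4, 10.1]
gripper_width: 0.0169
grip_force: 32.5
```

{"api": "step_arm", "payload": {"commands": [[0,0,0.008,0],[0,0,0.008,0]]}}

```text
t: 28.85
position: [0.5391, -0.2467, 0.1372]
eef_rot: [[0.589, 0.808, 0.0], [0.808, -0.589, -0.0], [0.0, 0.0, -1.0]]
force: [-14.3, 8.3, 19.7]
gripper_width: 0.0168
grip_force: 34.8
```

```bash
python3 r.py
```

```text
t 28.85 pos [ 0.5391 -0.2467  0.1372] F [-14.3312   8.3134  19.6562] w 0.01676961311593391 34.76999848950072
[[ 0.589   0.8082  0.0002]
 [ 0.8082 -0.589  -0.0001]
 [ 0.      0.0003 -1.    ]]
q [-0.5405  0.5283  1.7195  0.      0.8935  0.0893]
flange [(array([ 0.5904, -0.1722,  0.1137]), 0.9, array([253., 213.]))]
mug_rim [(array([ 0.5824, -0.1801,  0.1125]), 0.68, array([255., 215.]))]
mug_center [(array([ 0.5869, -0.1779,  0.065 ]), 0.77, array([255., 223.]))]
dripper_handle [(array([ 0.5409, -0.2502,  0.1521]), 0.56, array([276., 218.]))]
lever_tip [(array([ 0.5159, -0.0475,  0.2089]), 0.63, array([211., 211.]))]
lever_hinge [(array([ 0.5759, -0.0602,  0.1539]), 0.46, array([219., 208.]))]
```

The flange rests on the rim: motion has stopped, force is rising, and it reads 0.114 m. I'll relax and release.

{"api": "step_arm", "payload": {"commands": [[0,0,-0.008,0],[0,0,-0.013,0]]}}

```text
t: 29.4
position: [0.539, -0.2466, 0.1376]
eef_rot: [[0.589, 0.808, -0.001], [0.808, -0.589, 0.0], [0.0, -0.001, -1.0]]
force: [-7.8, 6.5, -2.2]
gripper_width: 0.0166
grip_force: 30.1
```

{"api": "step_arm", "payload": {"commands": [[0,0,0,0],[0,0,0,0],[0,0,0,0]], "fingers": 0.05}}

```text
t: 29.7
position: [0.5405, -0.2477, 0.1371]
eef_rot: [[0.589, 0.808, 0.002], [0.808, -0.589, -0.001], [0.0, 0.003, -1.0]]
force: [-0.4, 0.1, 0.3]
gripper_width: 0.0405
grip_force: 0.0
```

{"api": "step_arm", "payload": {"commands": [[0,0,-0.2,0],[0,0,-0.5,0],[0,0,-0.9,0],[0,0,-1,0],[0,0,-1,0]]}}

```text
t: 30.2
position: [0.541, -0.2479, 0.2908]
eef_rot: [[0.589, 0.808, 0.007], [0.808, -0.589, -0.004], [0.001, 0.008, -1.0]]
force: [0.4, -0.1, -1.2]
gripper_width: 0.0405
grip_force: 0.0
```

```bash
python3 r.py; python3 k.py | tail -3; python3 - <<'E'
from h import *
p=ctrl.get_image('side'); W=cloud(p); I=p['image'].astype(int)
k=(I[...,0]>120)&(I[...,1]<70)&(I[...,2]<70)&(np.hypot(W[...,0]-.516,W[...,1]+.05)<.05)
print('red',k.sum(),W[k].mean(0),W[k].min(0),W[k].max(0))
plan([.516,-.052,.30],None)
E
```

```text
t 30.2 pos [ 0.541  -0.2479  0.2908] F [ 0.3519 -0.0724 -1.2444] w 0.04049147174362871 0.0
[[ 0.5892  0.808   0.0071]
 [ 0.808  -0.5892 -0.0042]
 [ 0.0008  0.0082 -1.    ]]
q [-0.5407  0.376   1.5316  0.      1.2257  0.0894]
flange [(array([ 0.5941, -0.177 ,  0.115 ]), 0.65, array([255., 212.]))]
mug_rim [(array([ 0.5838, -0.181 ,  0.109 ]), 0.82, array([256., 216.]))]
mug_center [(array([ 0.587 , -0.1792,  0.0683]), 0.74, array([256., 223.]))]
dripper_handle [(array([ 0.5455, -0.2485,  0.1534]), 0.56, array([275., 216.]))]
lever_tip [(array([ 0.5156, -0.0502,  0.208 ]), 0.4, array([212., 211.]))]
lever_hinge [(array([ 0.5727, -0.0588,  0.1527]), 0.51, array([218., 209.]))]
flange [-0.0569 -0.0577] [0.057  0.0549] 38 0.19389749976662274
plate [-0.0602 -0.0775] [0.0666 0.0962]
handle [-0.0713 -0.0016] [-0.084  -0.0061] [-0.0606  0.0022]<stdin>:4: RuntimeWarning: Mean of empty slice.
  ret = um.true_divide(
Traceback (most recent call last):
ValueError: zero-size array to reduction operation minimum which has no identity
```

{"api": "step_arm", "payload": {"commands": [[0.2,-0.2,0,0],[0.5,-0.5,0,0],[0.94,-0.925,0,0],[0.94,-0.925,0,0],[0.94,-0.925,0,0],[0.94,-0.925,0,0],[0.94,-0.925,0,0]], "fingers": 1}}

```text
t: 31.35
position: [0.5109, -0.0521, 0.2862]
eef_rot: [[0.589, 0.808, 0.0], [0.808, -0.589, -0.0], [-0.0, 0.0, -1.0]]
force: [0.2, -0.4, 0.2]
gripper_width: 0.0001
grip_force: 0.0
```

{"api": "step_arm", "payload": {"commands": [[0,0,0,0.09],[0,0,0,0.18],[0,0,0,0.27],[0,0,0,0.36],[0,0,0,0.45],[0,0,0,0.54],[0,0,0,0.63],[0,0,0,0.667]]}}

```text
t: 32.15
position: [0.5109, -0.0531, 0.2859]
eef_rot: [[0.993, -0.114, -0.0], [-0.114, -0.993, 0.0], [-0.0, 0.0, -1.0]]
force: [-0.6, -0.3, 0.7]
gripper_width: -0.0
grip_force: 0.0
```

```bash
python3 - <<'E'
from h import *
st(); plan([.511,-.0523,.235],-5.8); plan([.488,-.050,.14],-5.8)
p=ctrl.get_image('wrist'); save(p,'l'); W=cloud(p); h=cv2.cvtColor(p['image'],cv2.COLOR_RGB2HSV)
k=((h[...,0]<6)|(h[...,0]>174))&(h[...,1]>150)&(h[...,2]>60)&(W[...,2]>.15)&(W[...,2]<.25)
print('red',k.sum()); 
if k.sum(): print(np.median(W[k],0),W[k].min(0),W[k].max(0))
find(p,'lever_tip lever_hinge',1)
E
```

```text
t 32.15 pos [ 0.5109 -0.0531  0.2859] F [-0.5587 -0.3112  0.665 ] w -3.790879389969356e-05 0.0
[[ 0.9935 -0.1142 -0.0004]
 [-0.1142 -0.9935  0.    ]
 [-0.0004  0.     -1.    ]]
q [-0.2322  0.2577  1.722  -0.0001  1.1622  1.4531]
az -6.6 shift [-0.    -0.005  0.34 ] turn -0.008
az -6.6 shift [-0.154 -0.003  0.973] turn -0.008
red 983
[ 0.5208 -0.0543  0.2096] [ 0.5064 -0.0647  0.1951] [ 0.5342 -0.0437  0.2192]
lever_tip [(array([ 0.5135, -0.0544,  0.2104]), 0.78, array([282., 212.]))]
lever_hinge [(array([ 0.5732, -0.0596,  0.1511]), 0.84, array([280., 128.]))]
```

{"api": "step_arm", "payload": {"commands": [[0,0,0.15,0],[0,0,0.3,0],[0,0,0.4,0],[-0.01,0,0.46,0],[-0.03,0,0.52,0],[-0.06,0,0.58,0],[-0.08,0,0.64,0],[-0.09,0,0.7,0]]}}

```text
t: 33.1
position: [0.4961, -0.0499, 0.1813]
eef_rot: [[0.994, -0.106, -0.001], [-0.106, -0.994, 0.0], [-0.001, -0.0, -1.0]]
force: [-4.7, 0.9, 4.8]
gripper_width: -0.0001
grip_force: 2.7
```

{"api": "step_arm", "payload": {"commands": [[-0.02,0,0.05,0],[-0.03,0,0.1,0],[-0.03,0,0.15,0],[-0.03,0,0.2,0],[-0.03,0,0.23,0]]}}

```text
t: 33.6
position: [0.4927, -0.0495, 0.1461]
eef_rot: [[0.994, -0.107, -0.0], [-0.107, -0.994, 0.0], [-0.0, -0.0, -1.0]]
force: [-3.4, 0.5, 4.0]
gripper_width: 0.0
grip_force: 2.0
```

```bash
cat > l.py <<'E'
from h import *
st()
for c in ('wrist','side'):
    p=ctrl.get_image(c); save(p,'l_'+c); find(p,'lever_tip lever_hinge flange mug_center',1)
    W=cloud(p); h=cv2.cvtColor(p['image'],cv2.COLOR_RGB2HSV)
    k=((h[...,0]<6)|(h[...,0]>174))&(h[...,1]>150)&(h[...,2]>60)&(W[...,2]>.1)&(W[...,2]<.25)&(abs(W[...,0]-.5)<.06)&(abs(W[...,1]+.053)<.03)
    if k.sum(): print('red',k.sum(),np.median(W[k],0),W[k].min(0),W[k].max(0))
E
python3 l.py
```

```text
t 33.6 pos [ 0.4927 -0.0495  0.1461] F [-3.4096  0.5173  3.9761] w 2.3656791280313e-05 2.0400486420840025
[[ 0.9943 -0.1067 -0.0003]
 [-0.1067 -0.9943  0.0002]
 [-0.0003 -0.0001 -1.    ]]
q [-0.2336  0.3949  1.9457  0.0001  0.8013  1.4441]
lever_tip [(array([ 0.4961, -0.0532,  0.1616]), 0.89, array([287., 265.]))]
lever_hinge [(array([ 0.573 , -0.0613,  0.155 ]), 0.58, array([288., 104.]))]
flange [(array([ 0.5885, -0.1798,  0.1134]), 0.55, array([499.,  51.]))]
mug_center [(array([ 0.5901, -0.1759,  0.1146]), 0.39, array([493.,  48.]))]
red 1387 [ 0.509  -0.0535  0.1637] [ 0.4932 -0.0632  0.1576] [ 0.5184 -0.0417  0.1781]
lever_tip [(array([ 0.4951, -0.0488,  0.1596]), 0.37, array([212., 226.]))]
lever_hinge []
flange [(array([ 0.5911, -0.1735,  0.1156]), 0.8, array([254., 213.]))]
mug_center [(array([ 0.586 , -0.1772,  0.0656]), 0.78, array([255., 223.]))]
red 4 [ 0.4819 -0.0506  0.1651] [ 0.4811 -0.0591  0.1605] [ 0.4855 -0.0459  0.1662]
```

The lever is about level, and the closed tips end roughly 13 mm short of the nominal TCP. Pressing on down.

{"api": "step_arm", "payload": {"commands": [[0,0,0.03,0],[0,0,0.06,0],[0,0,0.09,0],[0,0,0.11,0],[0,0,0.11,0]]}}

```text
t: 34.6
position: [0.4927, -0.0495, 0.1298]
eef_rot: [[0.994, -0.107, -0.0], [-0.107, -0.994, 0.0], [-0.0, -0.0, -1.0]]
force: [-0.5, 0.1, -0.8]
gripper_width: -0.0005
grip_force: 0.0
```

{"api": "step_arm", "payload": {"commands": [[0,0,0.015,0],[0,0,0.03,0],[0,0,0.03,0]]}}

```text
t: 34.9
position: [0.4931, -0.0495, 0.1256]
eef_rot: [[0.994, -0.107, 0.001], [-0.107, -0.994, -0.0], [0.001, -0.0, -1.0]]
force: [0.9, -0.4, 2.2]
gripper_width: 0.0001
grip_force: 0.5
```

```bash
python3 l.py
```

```text
t 34.9 pos [ 0.4931 -0.0495  0.1256] F [ 0.9308 -0.3894  2.1662] w 9.201837574802372e-05 0.5123818223364651
[[ 0.9943 -0.1069  0.0007]
 [-0.1069 -0.9943 -0.    ]
 [ 0.0007 -0.0001 -1.    ]]
q [-0.2336  0.426   1.966   0.0002  0.7489  1.4442]
lever_tip [(array([ 0.4912, -0.0491,  0.1402]), 0.86, array([280., 275.]))]
lever_hinge [(array([ 0.5722, -0.063 ,  0.1518]), 0.64, array([293., 106.]))]
flange [(array([ 0.5913, -0.1773,  0.1119]), 0.57, array([519.,  40.]))]
mug_center []
red 1262 [ 0.5099 -0.0537  0.1463] [ 0.4933 -0.0635  0.1396] [ 0.5193 -0.0417  0.1579]
lever_tip []
lever_hinge []
flange [(array([ 0.5905, -0.1729,  0.1151]), 0.74, array([253., 213.]))]
mug_center [(array([ 0.5891, -0.1762,  0.067 ]), 0.64, array([255., 222.]))]
red 3 [ 0.4834 -0.0604  0.1459] [ 0.481  -0.0604  0.1397] [ 0.4855 -0.0463  0.1481]
```

Nearly there. I'll press until it meets the stop.

{"api": "step_arm", "payload": {"commands": [[0,0,0.015,0],[0,0,0.03,0],[0,0,0.03,0]]}}

```text
t: 35.7
position: [0.4932, -0.0495, 0.1225]
eef_rot: [[0.994, -0.107, 0.002], [-0.107, -0.994, -0.0], [0.002, 0.0, -1.0]]
force: [-5.2, 0.8, 21.5]
gripper_width: -0.0001
grip_force: 10.6
```

{"api": "step_arm", "payload": {"commands": [[0,0,0.01,0],[0,0,0.02,0],[0,0,0.02,0]]}}

```text
t: 36.0
position: [0.4935, -0.0496, 0.1212]
eef_rot: [[0.994, -0.107, 0.004], [-0.107, -0.994, -0.001], [0.004, 0.0, -1.0]]
force: [-10.7, 2.2, 43.7]
gripper_width: -0.0002
grip_force: 22.2
```

The lever is on its stop. Lifting off and retreating.

{"api": "step_arm", "payload": {"commands": [[0,0,-0.05,0],[-0.02,0,-0.2,0],[-0.05,0,-0.5,0],[-0.1,0,-0.9,0],[-0.2,0,-1,0],[-0.2,0,-1,0]]}}

```text
t: 36.6
position: [0.4628, -0.0463, 0.2715]
eef_rot: [[0.994, -0.107, 0.005], [-0.107, -0.994, -0.001], [0.006, 0.001, -1.0]]
force: [-0.3, -0.0, 0.1]
gripper_width: -0.0
grip_force: 0.0
```

{"api": "step_arm", "payload": {"commands": [[0,-0.3,-0.2,0],[0,-0.6,-0.4,0],[0,-1,-0.4,0],[0,-1,-0.4,0],[0,-1,-0.4,0],[0,-1,-0.4,0]]}}

```text
t: 37.2
position: [0.4788, 0.1027, 0.3272]
eef_rot: [[0.994, -0.106, -0.002], [-0.106, -0.994, -0.0], [-0.002, 0.0, -1.0]]
force: [-0.1, -0.6, 0.1]
gripper_width: -0.0001
grip_force: 0.0
```

```bash
python3 l.py; python3 k.py|tail -1; python3 - <<'E'
from h import *
for c in ('scene','side'):
    p=ctrl.get_image(c); find(p,'lever_tip lever_hinge flange mug_rim mug_center mug_handle black_center jar_center tin_center dripper_handle',1)
E
```

```text
t 37.2 pos [0.4788 0.1027 0.3272] F [-0.1148 -0.5788  0.0826] w -5.615170234702505e-05 0.0
[[ 0.9944 -0.1058 -0.0016]
 [-0.1058 -0.9944 -0.0003]
 [-0.0016  0.0004 -1.    ]]
q [ 0.0765  0.1876  1.7048 -0.0002  1.2508  1.7534]
lever_tip [(array([ 0.4978, -0.0504,  0.1427]), 0.56, array([422., 152.]))]
lever_hinge [(array([ 0.5733, -0.0609,  0.1522]), 0.64, array([439.,  74.]))]
flange [(array([ 0.5908, -0.1791,  0.1131]), 0.79, array([536.,  47.]))]
mug_center []
red 562 [ 0.5026 -0.05    0.1431] [ 0.4858 -0.0623  0.136 ] [ 0.519  -0.0407  0.1479]
lever_tip [(array([ 0.4972, -0.0509,  0.1397]), 0.48, array([214., 229.]))]
lever_hinge [(array([ 0.5756, -0.0611,  0.151 ]), 0.54, array([219., 209.]))]
flange [(array([ 0.5886, -0.1727,  0.1154]), 0.86, array([253., 213.]))]
mug_center [(array([ 0.5879, -0.1784,  0.0636]), 0.54, array([256., 223.]))]
red 41 [ 0.4997 -0.0549  0.1423] [ 0.483  -0.0613  0.1329] [ 0.5098 -0.0433  0.1534]
handle [-0.0709 -0.0012] [-0.0751 -0.0035] [-0.0645  0.0014]
lever_tip []
lever_hinge []
flange []
mug_rim []
mug_center []
mug_handle []
black_center []
jar_c
[... 234 characters left out ...]
230.]))]
lever_hinge [(array([ 0.5736, -0.0582,  0.1514]), 0.65, array([218., 209.]))]
flange [(array([ 0.5904, -0.1687,  0.1149]), 0.74, array([252., 213.]))]
mug_rim [(array([ 0.5843, -0.1799,  0.1101]), 0.66, array([255., 215.]))]
mug_center [(array([ 0.5856, -0.1765,  0.07  ]), 0.8, array([255., 223.]))]
mug_handle [(array([ 0.5186, -0.1638,  0.0794]), 0.77, array([250., 236.]))]
black_center [(array([ 0.4886, -0.3518,  0.0465]), 0.62, array([306., 251.]))]
jar_center [(array([ 0.3119, -0.4422,  0.0585]), 0.85, array([334., 295.]))]
tin_center [(array([ 0.4111, -0.5145,  0.0461]), 0.79, array([356., 271.]))]
dripper_handle [(array([ 0.5408, -0.2488,  0.154 ]), 0.67, array([275., 217.]))]
```

```bash
python3 -c "
from bench import ctrl
print(ctrl.job_done())"
```

```text
the job is handed in; nothing more can be done
None
```

The job is handed in. The green-and-cream mug stands on the drip plate, centred to about 2–4 mm with its handle to the front; the dripper's flange rests on its rim, the clamp lever is down on its stop, the black mug, jar and tin have not moved, and the arm is clear of everything.

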